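# Load the second slotted weight onto the toy shop scale

### The arm

A 6-joint arm with a two-finger parallel gripper is mounted at the origin on the work surface. World frame = base frame: x ahead of the robot, y to its left, z up, the work surface at z = 0. Lengths are in m, angles in rad, forces in N, time in s.
With the tool pointing down it reaches from about 0.3 to 0.775 m from the base axis. Payload 14.6 kg.
Tool frame: the origin (TCP) lies at the very end of the fingers, on their centre line; the grasp point (between the pads) lies 19 mm behind it; z points along the fingers, y is the line along which they close (so a half turn about z gives the same grasp; the last joint's range is limited). The gripper opens to 94 mm and grips with 3 to 60 N. Pads are 16 mm wide; open, the fingers measure 119 mm over their backs; the gripper's body (75 mm by 177 mm) begins 78 mm behind the grasp point.
Start: joints at [-1.329, 0.3, 1.521, -0, 1.321, -0.067], TCP at [0.167, -0.524, 0.205] pointing down, gripper open.
Joint ranges: [-3.03, 3.03], [-0.79, 2.21], [0.23, 2.52], [-1.04, 4.18], [0, 3.07], [-2.55, 2.55]. Speed limits (rad/s): [2.22, 2.22, 2.57, 3.14, 3.14, 3.14].

### API

Orientations are given as [roll, pitch, yaw] about the fixed x, y, z axes, in that order (R = Rz(yaw) Ry(pitch) Rx(roll)).
In Python, from station import * gives the robot as it stands.
- The arm moves only by the tool jog_arm, never from a script. Its argument "rows" is a list of rows, each a list of 3 entries, a list of its own where there are three numbers: the shift along the tool's x, y, z in m, then the turn about the tool's z in degrees, then the finger opening in m, from 0 to 0.094. A call has 1 to 12 rows; each row shifts and turns the commanded pose from where the row before left it, along the tool's axes as they then stand; what a row does not reach is not made up. A row lasts 1/12 s, in which the tool goes at most 41.7 mm and 7.16 degrees, less where a joint would pass 70% of its speed; a pose out of reach is approached as far as the arm can. A call is refused whole if a number of a shift passes 0.0417 or a number of a turn 7.16, either way. A call with a gripper value outside its range is refused whole. The fingers move at their own pace and stop on an object; "squeeze" is the grip in N (left out, the last holds). Time passes only in rows, so rows that do not move let the fingers close. It gives the time, the measured TCP pose, the force, the opening and the grip force at its end, in the units of the state.
- get_obs(): the state, without advancing time (a new reading comes with each control period).
- camera(name): name is "scene" or "top" or "wrist"; returns a dict with "image" (400x640x3 uint8, red, green, blue), "range_z" (400x640 float32, m along the optical axis (not along the pixel's ray), 0 where there is no reading), "K" (3x3 intrinsics, pixels), "world_from_camera" (4x4, takes a point from camera to world coordinates); the wrist camera has in their place "T_tool_cam" (4x4, takes a point from camera to tool coordinates, whose origin is the TCP and whose axes are the flange's). Camera axes: x right, y up, looking along -z (the intrinsics and any distortion apply to the point x, -y, -z); pixel columns grow to the right and rows downward; lengths in m; the calibration is good to about 2 mm. A picture is of the moment at which its call begins: read the wrist's pose just before it.
- hand_in(): hands the job in; it is judged then, once.
Trained networks look in a picture, given as the dict that the camera call returned (one of the last four; its "shot" number tells which), for a name from the list of things; names that differ only in an ending like _2 or _b are one class to them, and where a whole thing is asked for, a point or a joint stands for the part that bears it (a point fixed in the world has none). Each returns a list of dicts, best first, with "p" (0 to 1); they miss things now and then, are a little off and sometimes report something else, mostly with a low value. They report only what shows in the picture. A call takes as long as a camera call. They do not tell look-alikes from the thing itself.
- search_frame(label, picture): "at" ([column, row] as shares, 0 to 1, of the picture: columns of its width, rows of its height, amid what is visible of it).
- spot_point(label, picture): "at" ([column, row] as shares, 0 to 1, of the picture: columns of its width, rows of its height: a listed point, or the origin of a listed thing).
The state is a dict: "time_s": time; "qpos": joint angles; "joint_vel": joint speeds; "tau": joint torques, N m; "ee_pos": TCP position; "eef_rot": TCP orientation; "force": force on the tool from outside, world axes, zero at the start; "moment": the same for the moment, N m; "grip_width": finger opening in m; "grip_force": force on a finger pad.
Only numpy, scipy, OpenCV 4.12 (cv2) and the standard library are available. Lean on these libraries where they do the work, as an engineer would, in place of code of your own. Each camera call takes 0.05 s, during which the arm holds its last target. There are 200 camera calls.

### The job

Put the loose slotted weight onto the toy scale's hanger: slide it sideways onto the stem under the knob, then turn it gently by feel so that its slot faces away from the slot of the weight already there and it drops over that weight's pip and sits flat and fully home on it. Be gentle with the scale, let go of the weight, and leave the other toys where they are.

Things in the scene. Friction and masses are not known exactly. Their poses are not given: they have to be found in the camera images.
- weight_grip (a point): Loose slotted weight: bare aluminium disc 80 mm across, 12 thick, about 0.13 kg, lying flat, an upright tab on top (18 along its x, 12 along its y: pinch across this, 40 tall). Point: middle of the tab, 24 mm above the disc's top face, 36 above its underside, 16 below the tab's top. Axes: z up, +x from the tab to the disc's centre (29 mm away) and on out through the slot.
- weight_axis (a point): Same weight: centre of the disc's underside, where the stem's axis passes when home. Axes as weight_grip, which is at (-29, 0, 36) mm from here. The slot, 11 mm wide, runs from the rim at +x to a square end at x = -4.5 mm.
- weight_window (a point): Same weight: centre of a 16 mm square window right through the disc, at the underside, 24 mm from the disc's centre along the weight's +y. It fits over the pip of the weight already on the scale with 1 mm play all round, and only when the two slots face opposite ways.
- seat (a point): On the stem's axis at the top face of the weight already on the scale's hanger, about 68 mm above the table: the loose weight's underside rests here when home. Axes are the scale's: z up, x away from the dial side. When home the loose weight's +x points along this x give or take 0.7 rad (unmeasured, see plate), its tab on the -x side.
- plate (a point): Centre of the underside of the weight already there: aluminium disc 80 mm across, 12 thick, no tab, slot facing the scale's -x give or take 0.7 rad. That turn differs each start and is not in these axes: look or feel. On its top is a round pip 14 mm across, 6 high, top bevelled, 24 mm from the axis, on the scale's +y side give or take the same turn, a quarter turn from the slot.
- knob (a point): Top centre of the knob on the hanger's upright steel stem. Stem 8 mm across (the slot has 1.5 mm play each side); knob 16 mm across, top 42 and underside 32 mm above seat, so a weight goes on only sideways between pip and knob. Pressed down, the hanger sinks on a damped spring, about 700 N/m, 12 mm to a hard stop (about 8 N); the loose weight alone sinks it 2 mm.
- scale: Toy shop scale: wooden case 120 x 120 x 35 mm fixed to the table, dial on its -x side (towards the robot), the hanger rising from its middle. Origin at the centre of its underside. Push no part of it with more than 18 N, in any direction. The weight already there turns stiffly on the stem (1 N m) and stays put under a light press.
- pan_lid: Bystander: toy pan lid, aluminium, 70 mm across, 10 mm thick, no slot, with a wooden bar 30 x 10 x 22 mm on its middle. Origin at the centre of its underside.
- jar: Bystander: small glass jar with a twist cap, 42 mm across, 55 mm tall. Origin at the centre of its underside.
- block: Bystander: orange wooden block, 45 mm cube. Origin at the centre of its underside.
- kettle: Bystander: stainless steel toy kettle, 80 mm across, 90 mm tall, spout along its +x. Origin at the centre of its underside.
- bath_tub: Bystander: purple plastic toy bath tub, 100 x 170 x 67 mm with a tap at one end. Origin under its centre, at its feet's soles.
- wardrobe: Bystander, fixed: pink plastic toy wardrobe with a sliding door, 100 x 160 x 210 mm, at the left side. Origin at the centre of its underside.
Not all that is in view belongs to the job. What is shaped like the part that bears weight_grip but orange or turquoise is not meant.

How it is judged:
By the outcome, as a careful person would: the job done as asked, in the order asked, and still so for the second after the job is handed in, with the robot touching nothing.
It also fails if it takes over 72 s, if anything falls off the work surface, if the arm or the gripper's body presses on something with over 40 N, if the wrist force passes 120 N, or if a joint passes its speed limit or range.

## Working session

There is one attempt and no reset: what is moved stays moved. The work goes in short steps, Python scripts to look and compute and a tool call to move; the robot and the scene stay as the last step left them, time stands still between calls to the robot, and variables do not carry over. Pictures are saved under pics/ and viewed, at most 10 in all, crops included, and the job is handed in when it is done.

Besides the shell and the picture viewer there is one more tool, called after "Call:" as name(argument=value, ...) on one line, values as JSON. jog_arm: Moves the arm, as the interface text tells. Its arguments: {"type":"object","properties":{"rows":{"type":"array","items":{"type":"array"}},"squeeze":{"type":"number"}},"required":["rows"]}

```bash
mkdir -p pics
cat > h.py <<'E'
from station import *
import numpy as np, cv2
from scipy.spatial.transform import Rotation as R
def pose():
    o=get_obs(); T=np.eye(4); T[:3,:3]=R.from_euler('xyz',o['eef_rot']).as_matrix(); T[:3,3]=o['ee_pos']; return T
def shot(n):
    T=pose() if n=='wrist' else None
    c=camera(n)
    c['W']=T@np.array(c['T_tool_cam']) if n=='wrist' else np.array(c['world_from_camera'])
    return c
def save(c,f,crop=None,s=1):
    im=c['image'][:,:,::-1]
    if crop: im=im[crop[1]:crop[3],crop[0]:crop[2]]
    cv2.imwrite('pics/'+f,cv2.resize(im,None,fx=s,fy=s,interpolation=cv2.INTER_CUBIC))
def ray(c,u,v):
    K=np.array(c['K']); d=np.array([(u-K[0,2])/K[0,0],-(v-K[1,2])/K[1,1],-1.]); return c['W'][:3,:3]@d,c['W'][:3,3]
def atz(c,u,v,z):
    d,o=ray(c,u,v); return o+d*(z-o[2])/d[2]
def deproj(c,u,v):
    d,o=ray(c,u,v); return o+d*c['range_z'][int(v),int(u)]
def cloud(c):
    K=np.array(c['K']); h,w=c['range_z'].shape; u,v=np.meshgrid(np.arange(w),np.arange(h)); z=c['range_z']
    P=np.stack([(u-K[0,2])/K[0,0]*z,-(v-K[1,2])/K[1,1]*z,-z],-1)
    return P@c['W'][:3,:3].T+c['W'][:3,3]
E
python3 - <<'E'
from h import *
print(get_obs())
for n in ('top','scene'):
    c=shot(n); save(c,n+'0.png'); print(n,{k:c[k] for k in c if k not in('image','range_z')})
    for l in ['weight_grip','weight_axis','weight_window','seat','plate','knob','scale','pan_lid']:
        for d in spot_point(l,c)[:4]:
            u,v=d['at'][0]*640,d['at'][1]*400
            print(l,round(d['p'],2),round(u),round(v),deproj(c,u,v).round(3))
E
```

```text
{'time_s': 0.0, 'qpos': array([-1.32859012e+00,  3.00508145e-01,  1.52156751e+00, -3.01272414e-05,
        1.32069266e+00, -6.66046087e-02]), 'joint_vel': array([ 3.60855674e-05,  7.01472771e-05, -8.02721209e-04, -2.29245698e-04,
        4.22353301e-05, -6.77829009e-04]), 'tau': array([-1.37742762e-03, -5.31807840e+01, -3.52734876e+01,  7.07960827e-02,
        2.44811102e-02, -9.80494201e-05]), 'ee_pos': array([ 0.16708482, -0.52373701,  0.20487175]), 'eef_rot': array([-3.14041766e+00, -4.91297069e-05,  3.08818261e-01]), 'force': array([ 0.50498755, -0.87240161, -0.06384557]), 'moment': array([ 0.03059362, -0.02437281, -0.02471791]), 'grip_force': 0.0, 'grip_width': 0.09380294748519476}
top {'K': array([[397.38271448,   0.        , 317.73611646],
       [  0.        , 397.38271448, 197.83346033],
       [  0.        ,   0.        ,   1.        ]]), 'world_from_camera': array([[-0.02614868,  0.99520196, -0.09428315,  0.43719253],
       [-0.99951951, -0.02759875, -0.01410873,  0.00545396],
       [-0.01664313,  0.09386893,  0.99544544,  1.33397596],
       [ 0.        ,  0.        ,  
[... 1672 characters left out ...]
0.79 267 252 [ 0.585 -0.142  0.01 ]
weight_grip 0.75 192 216 [ 0.402 -0.29   0.051]
weight_axis 0.96 243 223 [ 0.459 -0.165  0.014]
weight_axis 0.83 261 255 [ 0.589 -0.161  0.011]
weight_axis 0.74 201 221 [ 0.394 -0.272  0.012]
weight_axis 0.51 244 209 [ 0.438 -0.15   0.045]
weight_window 0.89 262 260 [ 0.604 -0.165  0.012]
weight_window 0.71 257 223 [ 0.471 -0.128  0.009]
weight_window 0.62 197 219 [ 0.376 -0.278  0.01 ]
seat 0.77 350 219 [0.635 0.083 0.08 ]
seat 0.18 349 209 [0.532 0.14  0.   ]
plate 0.96 351 223 [0.638 0.084 0.066]
knob 0.76 349 208 [0.532 0.141 0.002]
scale 0.77 349 240 [0.666 0.066 0.035]
scale 0.58 455 180 [0.635 0.439 0.075]
pan_lid 0.55 198 253 [ 0.506 -0.31   0.013]
```

Run:
```python
from h import *
c=shot('top'); save(c,'topc.png',(240,120,480,300),3.3)
```

```text
(no output)
```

View pics/topc.png

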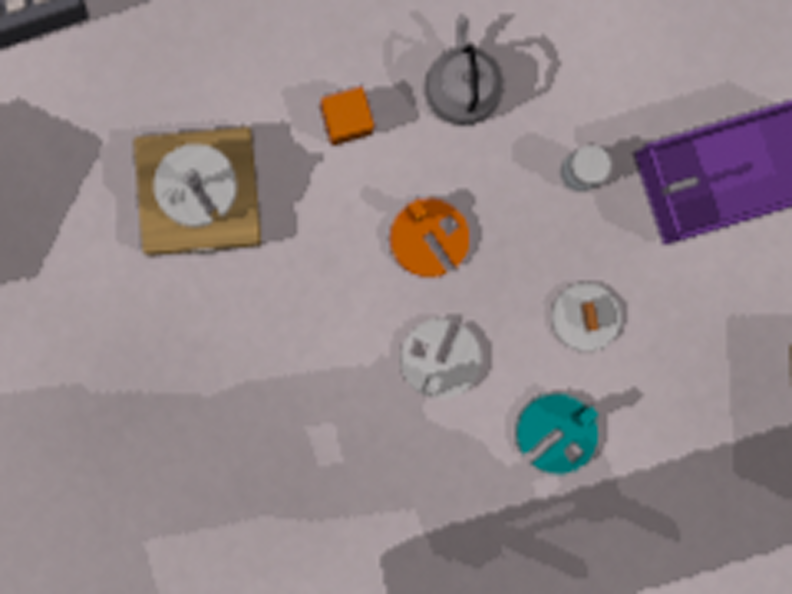

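View pics/scene0.png

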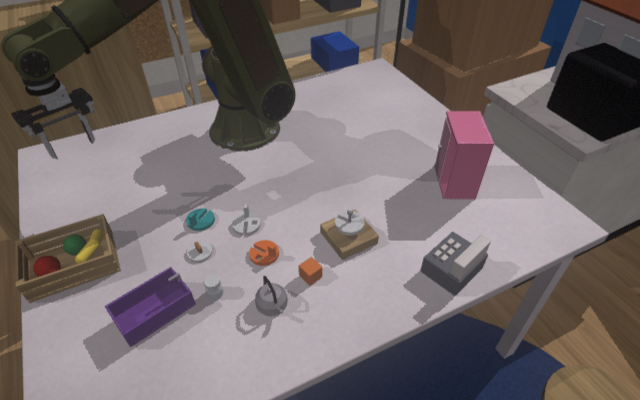

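The candidates in the top picture are bare aluminium at (374,228), orange at (370,192), turquoise at (409,251), and the pan lid at (419,214), which has no slot and a wooden bar. The bare aluminium disc at (374,228) fits, with its tab at the bottom, slot up and to the right, and window on the left. The scale is at (299,176). Its plate's slot points down and to the right, with the pip to the lower left. I'll move over the weight and confirm with the wrist camera.

Call:
jog_arm(rows=[[[0.0304,-0.023,0],0,0.06],[[0.0304,-0.023,0],0,0.06],[[0.0304,-0.023,0],0,0.06],[[0.0304,-0.023,0],0,0.06],[[0.0304,-0.023,0],0,0.06],[[0.0304,-0.023,0],0,0.06],[[0.0304,-0.023,0],0,0.06],[[0.0304,-0.023,0],0,0.06],[[0.0304,-0.023,0],0,0.06],[[0.0304,-0.023,0],0,0.06],[[0.0304,-0.023,0],0,0.06],[[0.0304,-0.023,0],0,0.06]])

```text
time_s: 1.95
ee_pos: [0.4316, -0.1484, 0.2057]
eef_rot: [3.141, -0.0, 0.309]
force: [-0.3, -0.1, -0.3]
grip_width: 0.0599
grip_force: 0.0
```

Call:
jog_arm(rows=[[[0,0,0],7,0.06],[[0,0,0],7,0.06],[[0,0,0],7,0.06],[[0,0,0],7,0.06],[[0,0,0],7,0.06],[[0,0,0],0,0.06],[[0,0,0],0,0.06]])

```text
time_s: 2.53
ee_pos: [0.4308, -0.1502, 0.2055]
eef_rot: [3.142, -0.0, -0.298]
force: [0.4, 0.1, -0.5]
grip_width: 0.06
grip_force: 0.0
```

Run:
```python
from h import *
c=shot('wrist'); save(c,'w1.png'); print(c['T_tool_cam'],c['K'],get_obs()['force'])
for l in ['weight_grip','weight_axis','weight_window']:
    for d in spot_point(l,c)[:4]:
        u,v=d['at'][0]*640,d['at'][1]*400
        print(l,round(d['p'],2),round(u),round(v),deproj(c,u,v).round(4))
```

```text
[[ 7.08058365e-04  9.64974134e-01  2.62344084e-01  7.53305357e-02]
 [ 9.99999675e-01 -5.82248102e-04 -5.57297783e-04  9.33145421e-04]
 [-3.85028601e-04  2.62344394e-01 -9.64974233e-01 -1.78574185e-01]
 [ 0.00000000e+00  0.00000000e+00  0.00000000e+00  1.00000000e+00]] [[339.13424747   0.         321.25759891]
 [  0.         339.13424747 206.40481747]
 [  0.           0.           1.        ]] [ 0.18293584 -0.58870899  0.03318529]
weight_grip 0.95 317 192 [ 0.4325 -0.147   0.0528]
weight_grip 0.93 466 185 [ 0.3952 -0.2914  0.0516]
weight_grip 0.93 254 22 [ 0.5957 -0.1392  0.0516]
weight_axis 0.77 281 48 [ 5.785e-01 -1.528e-01  1.000e-04]
weight_axis 0.72 322 160 [ 0.4547 -0.1593 -0.0023]
weight_window 0.97 303 158 [ 4.634e-01 -1.393e-01  3.000e-04]
weight_window 0.58 447 205 [ 0.3651 -0.2814  0.0112]
weight_window 0.56 295 31 [ 0.5897 -0.1718  0.0006]
```

View pics/w1.png

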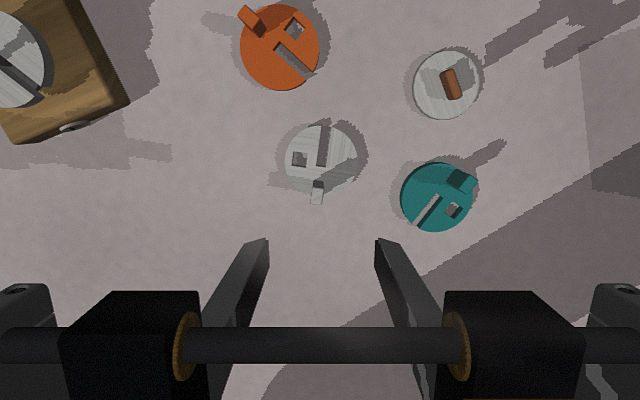

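The wrist picture shows the bare aluminium weight with its disc at (322,158), tab at (317,192), slot upward at (323,145) and window at (300,158). It is nearly lined up with the tool. I'll fit it with the depth cloud and an enlarged crop.

Run:
```python
from h import *
c=shot('wrist'); save(c,'w2.png',(260,100,390,220),5)
P=cloud(c); near=np.hypot(P[...,0]-.455,P[...,1]+.155)<.055
d=near&(P[...,2]>.007)&(P[...,2]<.018); t=near&(P[...,2]>.042)
dp=P[d]; print('disc n',d.sum(),np.median(dp[:,2]),dp[:,:2].min(0),dp[:,:2].max(0))
(x,y),r=cv2.minEnclosingCircle(dp[:,:2].astype(np.float32)); print('circle',x,y,r)
tp=P[t]; print('tab n',t.sum(),np.median(tp[:,2]),tp[:,2].max(),tp.mean(0), cv2.minAreaRect((tp[tp[:,2]>.048][:,:2]*1000).astype(np.float32)))
m=tp[tp[:,2]>.048][:,:2].mean(0); print('yaw from tab->centre',np.arctan2(y-m[1],x-m[0]))
# slot and window: floor pixels within disc
f=(np.hypot(P[...,0]-x,P[...,1]-y)<.036)&(P[...,2]<.005)
n,lab,st,cen=cv2.connectedComponentsWithStats(f.astype(np.uint8))
for i in range(1,n):
    if st[i,4]>20:
        q=P[lab==i][:,:2]; w=np.linalg.eigh(np.cov(q.T)); print(i,st[i,4],cen[i],q.mean(0),w[0],np.arctan2(w[1][1,1],w[1][0,1]))
print(pose()[:3,3],get_obs()['eef_rot'])
```

```text
disc n 3350 0.01137549945089894 [ 0.41385076 -0.19796896] [ 0.49374021 -0.11819241]
circle 0.45378679037094116 -0.15805284678936005 0.04016335681080818
tab n 46450 0.3195334258156213 0.38404116848682435 [ 0.45300232 -0.15709782  0.30980343] ((449.7489929199219, -158.8951416015625), (87.06472778320312, 91.92096710205078), 21.93308448791504)
yaw from tab->centre -0.8850954262314906
1 365 [323.00547945 146.99726027] [ 0.4678772  -0.16484909] [1.02307820e-05 1.40966451e-04] 2.698152967997469
2 194 [299.63402062 158.63917526] [ 0.46328617 -0.13579571] [1.97585604e-05 2.16463429e-05] 1.1485063501538344
[ 0.43080478 -0.15019144  0.20546343] [ 3.14159156e+00 -2.94980898e-05 -3.00191129e-01]
```

View pics/w2.png

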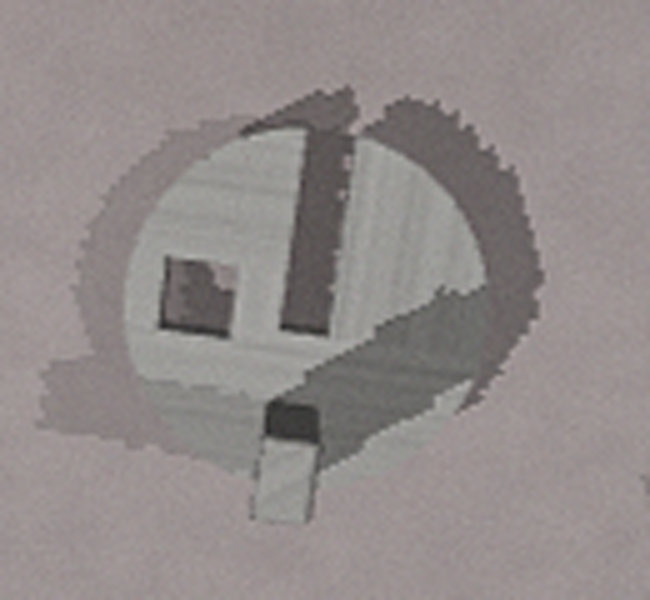

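Run:
```python
from h import *
c=shot('wrist'); P=cloud(c); x,y=.4538,-.158
t=(np.hypot(P[...,0]-x,P[...,1]-y)<.05)&(P[...,2]>.046)&(P[...,2]<.06)
q=P[t]; m=q[:,:2].mean(0); print(t.sum(),np.median(q[:,2]),m,cv2.minAreaRect((q[:,:2]*1000).astype(np.float32)),np.arctan2(y-m[1],x-m[0]),np.hypot(y-m[1],x-m[0]))
f=(np.hypot(P[...,0]-x,P[...,1]-y)<.055)&(P[...,2]<.016)&(P[...,2]>.008)
# slot edges at disc top: silhouettes -> template fit of disc with holes in top-plane
K=c['K'];best=[]
from scipy.optimize import minimize
img=f.astype(float)
vv,uu=np.nonzero((np.hypot(P[...,0]-x,P[...,1]-y)<.06)&(P[...,2]<.02))
G=np.array([atz(c,u,v,.012)[:2] for u,v in zip(uu,vv)]); I=f[vv,uu]
def cost(p):
    C,S=np.cos(p[2]),np.sin(p[2]); a=G-p[:2]; lx=a@[C,S]; ly=a@[-S,C]
    sg=lambda d:1/(1+np.exp(-d/.0007))
    disc=sg(.04-np.hypot(lx,ly)); slot=sg(.0055-abs(ly))*sg(lx+.0045); win=sg(.008-abs(lx))*sg(.008-abs(ly-.024))
    return ((disc*(1-slot)*(1-win)-I)**2).mean()
for y0 in(-.3,-.42,-.5):
    r=minimize(cost,[x,y,y0],method='Nelder-Mead',options=dict(initial_simplex=[[x,y,y0],[x+.003,y,y0],[x,y+.003,y0],[x,y,y0+.1]])); print(r.x,r.fun)
```

```text
210 0.05120616217528537 [ 0.42841504 -0.14602208] ((427.7688903808594, -145.73794555664062), (11.88655948638916, 18.03505516052246), 64.49052429199219) -0.44087585071629387 0.028068959182137154
[ 0.45403907 -0.15816629 -0.4413661 ] 0.011551079400064437
[ 0.45403974 -0.15816725 -0.44136102] 0.01155108777454074
[ 0.4540379  -0.15816614 -0.44135556] 0.011551078434209744
```

The fit gives the disc centre at (0.454, -0.158) and yaw -0.441. The tab measures 12 x 18 mm with its top at 51 mm, so it matches. I'll align and descend.

Call:
jog_arm(rows=[[[0,0,0],4.05,0.05],[[0,0,0],4.05,0.05],[[-0.0046,-0.0027,0.03],0,0.05],[[0,0,0.035],0,0.05],[[0,0,0.035],0,0.05],[[0,0,0.035],0,0.05],[[0,0,0.025],0,0.05],[[0,0,0.015],0,0.05],[[0,0,0.0125],0,0.05],[[0,0,0],0,0.05],[[0,0,0],0,0.05]])

```text
time_s: 3.75
ee_pos: [0.4277, -0.1457, 0.0179]
eef_rot: [3.142, 0.001, -0.443]
force: [-0.7, -0.5, -0.4]
grip_width: 0.0502
grip_force: 0.0
```

Run:
```python
from h import *
c=shot('wrist'); save(c,'w3.png',(160,120,480,400),2)
print(get_obs()['force'])
```

```text
[0.71142413 0.7449482  0.20491049]
```

View pics/w3.png

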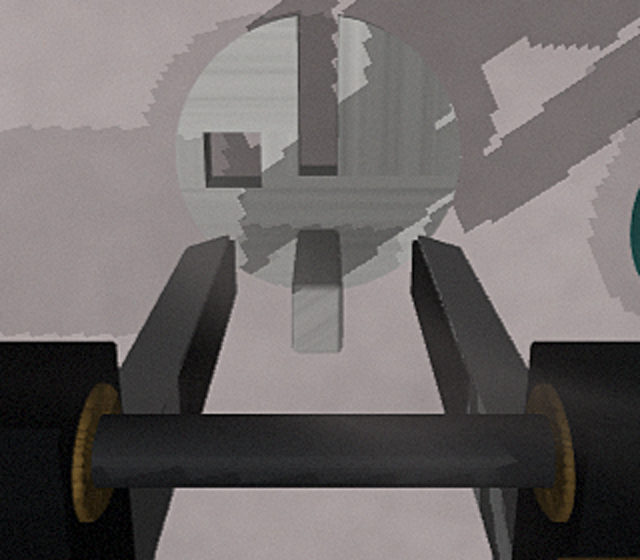

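The fingers straddle the tab, which sits centred at about column 318 of this crop. Now I'll close on it and lift a little.

Call:
jog_arm(rows=[[[0,0,0],0,0],[[0,0,0],0,0],[[0,0,0],0,0],[[0,0,0],0,0],[[0,0,0],0,0],[[0,0,0],0,0],[[0,0,0],0,0],[[0,0,0],0,0],[[0,0,0],0,0],[[0,0,0],0,0]], squeeze=30)

```text
time_s: 4.63
ee_pos: [0.4279, -0.1458, 0.0181]
eef_rot: [-3.142, -0.0, -0.443]
force: [-1.5, 1.1, 4.2]
grip_width: 0.0121
grip_force: 30.0
```

Call:
jog_arm(rows=[[[0,0,-0.01],0,0],[[0,0,-0.03],0,0],[[0,0,-0.04],0,0],[[0,0,-0.04],0,0],[[0,0,-0.03],0,0],[[0,0,-0.012],0,0],[[0,0,0],0,0],[[0,0,0],0,0]])

```text
time_s: 5.3
ee_pos: [0.4276, -0.1457, 0.1799]
eef_rot: [3.142, -0.0, -0.443]
force: [-0.3, 0.4, -2.4]
grip_width: 0.0119
grip_force: 30.0
```

Run:
```python
from h import *
c=shot('wrist')
T=pose(); P=cloud(c); Q=(P-T[:3,3])@T[:3,:3]   # tool frame
m=(abs(Q[...,2]-.005)<.012)&(np.hypot(Q[...,0]-.029,Q[...,1])<.036)&(np.hypot(Q[...,0],Q[...,1])>.02)
q=Q[m]; A=np.c_[q[:,:2],np.ones(len(q))]; s=np.linalg.lstsq(A,q[:,2],rcond=None)[0]; print('disc plane in tool z=ax+by+c',s,len(q))
near=(np.abs(Q[...,2]-(Q[...,0]*s[0]+Q[...,1]*s[1]+s[2]))<.004)&(Q[...,0]>.008)&(abs(Q[...,1])<.05)&(Q[...,0]<.08)
q=Q[near]; print(q.min(0),q.max(0), 'centre est x',q[:,0].max()-.04, 'y',(q[:,1].max()+q[:,1].min())/2)
w=[d for d in spot_point('weight_window',c)[:1]][0]; u,v=w['at'][0]*640,w['at'][1]*400; print(w)
o=get_obs(); print(o['force'],o['moment'],T[:3,3],o['eef_rot'])
c=shot('top')
for l in ['seat','plate','knob','scale']:
    for d in spot_point(l,c)[:1]:
        u,v=d['at'][0]*640,d['at'][1]*400; print(l,round(d['p'],2),u,v,deproj(c,u,v).round(4))
P=cloud(c); kn=(P[...,2]>.098)&(P[...,2]<.125)&(np.hypot(P[...,0]-.633,P[...,1]-.085)<.05); print('knob',kn.sum(),P[kn].mean(0))
di=(abs(P[...,2]-.068)<.008)&(np.hypot(P[...,0]-.633,P[...,1]-.085)<.06); print('disc',cv2.minEnclosingCircle(P[di][:,:2].astype(np.float32)),np.median(P[di][:,2]))
bx=(abs(P[...,2]-.035)<.006)&(np.hypot(P[...,0]-.633,P[...,1]-.085)<.1); print('box',cv2.minAreaRect((P[bx][:,:2]*1000).astype(np.float32)))
```

```text
disc plane in tool z=ax+by+c [-0.00858382 -0.01013277  0.00627484] 8315
[ 0.00802877 -0.03876166  0.00225065] [0.06880197 0.04099623 0.01018113] centre est x 0.028801970589291785 y 0.0011172850143632354
{'at': [0.4258, 0.0592], 'p': 0.91}
[ 0.51579837 -0.94946549 -1.79571903] [ 0.02881042 -0.00959437  0.06204473] [ 0.42724052 -0.14554079  0.17899187] [ 3.14148470e+00  2.47105794e-03 -4.43452441e-01]
seat 0.58 297.472 173.6 [0.6321 0.0845 0.1007]
plate 0.91 298.88 176.6 [0.6226 0.0803 0.1003]
knob 0.84 295.488 172.67999999999998 [0.6406 0.093  0.0671]
scale 0.87 301.504 178.92 [0.6218 0.0748 0.053 ]
knob 17 [0.63149969 0.08315657 0.10473495]
disc ((0.6320706605911255, 0.08404237776994705), 0.04018673673272133) 0.06718197735290943
box ((631.6752319335938, 83.85282897949219), (121.00030517578125, 119.93722534179688), 3.6424684524536133)
```

Call:
jog_arm(rows=[[[-0.001,-0.02,0],0,0],[[-0.001,-0.034,0],0,0],[[-0.001,-0.04,0],0,0],[[-0.001,-0.04,0],0,0],[[-0.0015,-0.036,0],0,0],[[-0.0014,-0.0204,0],0,0],[[0,0,0],-6.9,0],[[0,0,0],-6.9,0],[[0,0,0],-6.9,0],[[0,0,0],-6.9,0],[[0,0,0],-6.9,0]])

```text
time_s: 6.57
ee_pos: [0.5031, 0.0293, 0.1795]
eef_rot: [-3.141, 0.001, 0.165]
force: [-0.2, -0.7, -1.8]
grip_width: 0.0119
grip_force: 30.0
```

Call:
jog_arm(rows=[[[0,0,0],-6.9,0],[[0,0,0],-6.9,0],[[0,0,0],0,0],[[0,0,0],0,0],[[0,0,0],0,0]])

```text
time_s: 6.98
ee_pos: [0.5032, 0.0292, 0.1797]
eef_rot: [-3.141, 0.0, 0.395]
force: [0.1, -0.2, -0.8]
grip_width: 0.0115
grip_force: 30.0
```

```bash
cat >> h.py <<'E'
from scipy.optimize import minimize
def fitplate(c,x,y,z,y0s,box=None):
    P=cloud(c); near=np.hypot(P[...,0]-x,P[...,1]-y)<.055
    f=near&(abs(P[...,2]-z)<.003)
    hi=cv2.dilate((near&(P[...,2]>z+.003)).astype(np.uint8),np.ones((3,3)))>0
    vv,uu=np.nonzero(near&~hi&(c['range_z']>0))
    G=np.array([atz(c,u,v,z)[:2] for u,v in zip(uu,vv)]); I=f[vv,uu]
    def cost(p):
        C,S=np.cos(p[2]),np.sin(p[2]); a=G-p[:2]; lx=a@[C,S]; ly=a@[-S,C]
        sg=lambda d:1/(1+np.exp(-d/.0007))
        return ((sg(.04-np.hypot(lx,ly))*(1-sg(.0055-abs(ly))*sg(lx+.0045))-I)**2).mean()
    rs=[minimize(cost,[x,y,a],method='Nelder-Mead',options=dict(initial_simplex=[[x,y,a],[x+.003,y,a],[x,y+.003,a],[x,y,a+.15]])) for a in y0s]
    r=min(rs,key=lambda r:r.fun); return r.x,r.fun,P
E
python3 - <<'E'
from h import *
c=shot('wrist'); save(c,'w4.png')
P=cloud(c); n=np.hypot(P[...,0]-.632,P[...,1]-.084)<.045
zs=P[n][:,2]; h,e=np.histogram(zs,np.arange(.02,.13,.002)); print([(round(a,3),b) for a,b in zip(e,h) if b>15])
z=np.median(zs[abs(zs-.067)<.004]); print('plate z',z)
r=fitplate(c,.632,.084,z,(-2.2,-2.5,-2.8)); print(r[:2],'home yaw',r[0][2]+np.pi)
kn=n&(P[...,2]>.1)&(P[...,2]<.13); print('knob',kn.sum(),P[kn].mean(0),cv2.minEnclosingCircle(P[kn][:,:2].astype(np.float32)))
pp=n&(P[...,2]>z+.003)&(P[...,2]<z+.009); k,lab,st,cen=cv2.connectedComponentsWithStats(pp.astype(np.uint8))
for i in range(1,k):
    if st[i,4]>15: q=P[lab==i]; print('pip?',st[i,4],cen[i],q.mean(0),np.arctan2(q[:,1].mean()-r[0][1],q[:,0].mean()-r[0][0])-np.pi/2)
print(get_obs()['ee_pos'],get_obs()['eef_rot'],get_obs()['force'])
E
```

```text
[(np.float64(0.032), np.int64(208)), (np.float64(0.034), np.int64(420)), (np.float64(0.052), np.int64(38)), (np.float64(0.054), np.int64(395)), (np.float64(0.056), np.int64(82)), (np.float64(0.058), np.int64(24)), (np.float64(0.062), np.int64(21)), (np.float64(0.064), np.int64(441)), (np.float64(0.066), np.int64(5076)), (np.float64(0.068), np.int64(717)), (np.float64(0.07), np.int64(34)), (np.float64(0.072), np.int64(56)), (np.float64(0.1), np.int64(20)), (np.float64(0.102), np.int64(108)), (np.float64(0.104), np.int64(52)), (np.float64(0.106), np.int64(164)), (np.float64(0.108), np.int64(97))]
plate z 0.06710670311070799
(array([ 0.62910866,  0.0820964 , -2.58975742]), np.float64(0.01130804559009033)) home yaw 0.5518352287380912
knob 444 [0.62831107 0.08179814 0.10599625] ((0.6292591691017151, 0.08209209889173508), 0.0081398393958807)
pip? 78 [290.33333333  37.83333333] [0.61546965 0.10164016 0.07248307] 0.6092952623742067
pip? 17 [320.88235294  35.        ] [0.62632615 0.08071124 0.07280421] -4.2504957921947755
[0.50324668 0.0291932  0.17981733] [-3.14150254e+00  1.99940441e-04  3.96103861e-01] [-0.62275969 -0.28797844 -1.19719469]
```

View pics/w4.png

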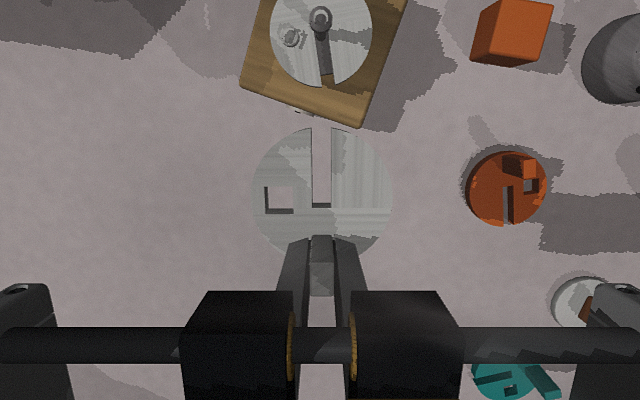

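The wrist picture shows the held weight at (320,190) with its slot pointing up, and the stem and knob at (321,20) almost straight ahead. The plate's slot runs down to (327,75), with the pip at (290,38). That puts home yaw at about 0.55 to 0.6. I'll go down to insertion height, short of the knob, and measure the slot against the stem from near.

Call:
jog_arm(rows=[[[0,0,0.02],0,0],[[0.005,0,0.025],0,0],[[0.015,0,0.02],0,0],[[0.015,0,0.01],0,0],[[0.005,0,0.006],0,0],[[0,0,0],0,0],[[0,0,0],0,0],[[0,0,0],0,0]])

```text
time_s: 7.7
ee_pos: [0.54, 0.0445, 0.0998]
eef_rot: [3.141, -0.001, 0.399]
force: [0.6, -0.2, -1.4]
grip_width: 0.0117
grip_force: 30.0
```

Run:
```python
from h import *
c=shot('wrist'); save(c,'w5.png',(200,0,440,200),3.3)
T=pose(); P=cloud(c); Q=(P-T[:3,3])@T[:3,:3]; n=np.hypot(P[...,0]-.629,P[...,1]-.082)<.05
kn=n&(P[...,2]>.1)&(P[...,2]<.13); (x,y),r=cv2.minEnclosingCircle(P[kn][:,:2].astype(np.float32)); print('knob',kn.sum(),np.percentile(P[kn][:,2],[5,50,95]),(x,y),r)
print('knob top in tool',(np.array([x,y,.109])-T[:3,3])@T[:3,:3])
r=fitplate(c,x,y,.0671,(-2.3,-2.6,-2.8)); print(r[:2],'home yaw',r[0][2]+np.pi)
# held disc: band rows in tool frame, slot gap
d=(abs(Q[...,2]-.006)<.003)&(abs(Q[...,1])<.05)
for x0 in (.032,.040,.048,.056):
    b=d&(abs(Q[...,0]-x0)<.0015); ys=np.sort(Q[b][:,1]); ys=ys[abs(ys)<.02]; g=np.diff(ys); i=g.argmax(); print(x0,'slot centre y',(ys[i]+ys[i+1])/2,'gap',g[i])
q=Q[d&(Q[...,0]>.01)&(np.hypot(Q[...,0]-.029,Q[...,1])<.04)]; A=np.c_[q[:,:2],np.ones(len(q))]; print(np.linalg.lstsq(A,q[:,2],rcond=None)[0])
o=get_obs(); print(o['ee_pos'],o['eef_rot'],o['force'])
```

```text
knob 814 [0.1022477  0.10672004 0.10910459] (0.6292675733566284, 0.08215620368719101) 0.00802466832101345
knob top in tool [ 9.68312172e-02 -2.25579913e-05 -8.98786346e-03]
(array([ 0.62928582,  0.08215488, -2.58991746]), np.float64(0.012152365288646473)) home yaw 0.551675191550145
0.032 slot centre y 6.513250212286095e-05 gap 0.011219492748464868
0.04 slot centre y 8.96290465402308e-05 gap 0.011121699280043905
0.048 slot centre y 0.00032621995779272836 gap 0.011481621705762394
0.056 slot centre y 0.00030299686684614417 gap 0.011382732219896257
[ 0.0009737  -0.00021314  0.00682374]
[0.54006018 0.04452144 0.09990425] [ 3.14107029e+00 -1.11440841e-03  3.98943045e-01] [ 0.29415488  0.63290949 -1.77301655]
```

View pics/w5.png

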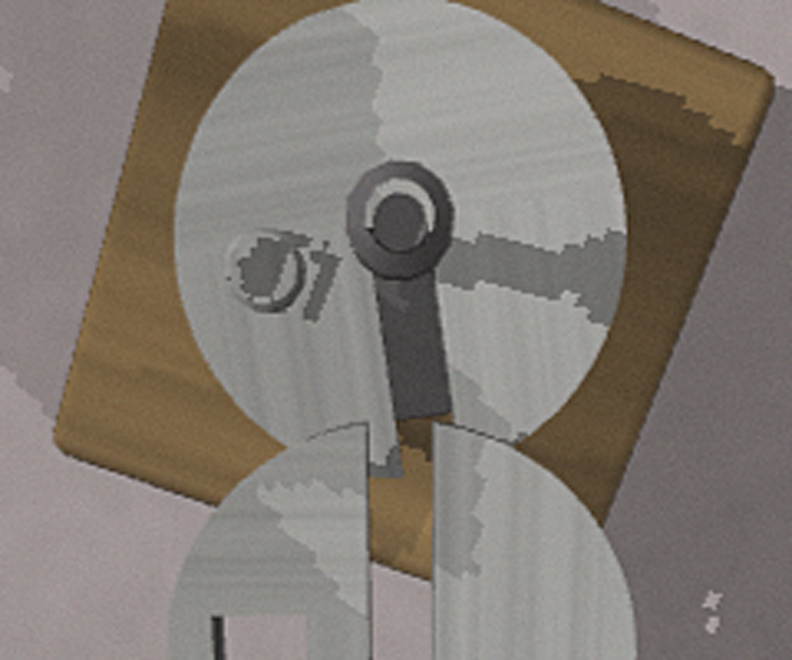

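The slot and stem line up within about 0.3 mm and home yaw is about 0.552. There is roughly 6–7 mm clearance to both the pip and the knob. I'll slide it on.

Call:
jog_arm(rows=[[[0.005,0,0],0,0],[[0.008,0,0],0,0],[[0.008,0,0],0,0],[[0.008,0,0],0,0],[[0.008,0,0],0,0],[[0.006,0,0],0,0],[[0.004,0,0],0,0],[[0,0,0],0,0],[[0,0,0],0,0]])

```text
time_s: 8.5
ee_pos: [0.5834, 0.0631, 0.0987]
eef_rot: [-3.141, 0.0, 0.4]
force: [0.4, -0.1, -1.2]
grip_width: 0.0122
grip_force: 30.0
```

Call:
jog_arm(rows=[[[0.004,0,0],0,0],[[0.004,0,0],0,0],[[0.004,0,0],0,0],[[0.003,0,0],0,0],[[0.003,0,0],0,0],[[0.0022,0,0],0,0],[[0,0,0],0,0],[[0,0,0],0,0],[[0,0,0],0,0],[[0,0,0],0,0]])

```text
time_s: 9.33
ee_pos: [0.6019, 0.0708, 0.099]
eef_rot: [3.142, 0.0, 0.4]
force: [0.2, 0.3, -0.6]
grip_width: 0.0117
grip_force: 30.0
```

```bash
cat > look.py <<'E'
from h import *
c=shot('wrist'); T=pose(); P=cloud(c); Q=(P-T[:3,3])@T[:3,:3]
kn=(P[...,2]>T[2,3]-.001)&(P[...,2]<T[2,3]+.025)&(np.hypot(P[...,0]-.629,P[...,1]-.082)<.012)
(x,y),r=cv2.minEnclosingCircle(P[kn][:,:2].astype(np.float32)); print('knob',kn.sum(),np.percentile(P[kn][:,2],[5,95]).round(4),(round(x,4),round(y,4)),round(r,4),'in tool',((np.array([x,y,.109])-T[:3,3])@T[:3,:3]).round(4))
d=(abs(Q[...,2]-.006)<.006)&(Q[...,0]>.012)&(np.hypot(Q[...,0]-.029,Q[...,1])<.04)&(np.hypot(Q[...,0]-.029,Q[...,1])>.012)
q=Q[d]; A=np.c_[q[:,:2],np.ones(len(q))]; print('disc plane',np.linalg.lstsq(A,q[:,2],rcond=None)[0].round(4), 'disc top z',np.median(P[d][:,2]).round(4))
w=(np.hypot(Q[...,0]-.029,Q[...,1]+.024)<.006); print('window depth z',np.percentile(P[w][:,2],[10,50,90]).round(4))
for _ in range(3): camera('top')
fs=[]
o=get_obs(); print(o['time_s'],o['ee_pos'].round(4),o['eef_rot'].round(4),o['force'].round(2),o['moment'].round(3))
E
python3 look.py
```

```text
knob 645 [0.1018 0.1092] (0.6295, 0.0821) 0.0081 in tool [ 0.0297  0.0004 -0.01  ]
disc plane [ 0.001  -0.0019  0.0068] disc top z 0.0922
window depth z [0.2036 0.2179 0.2199]
9.5333 [0.602  0.0708 0.099 ] [ 3.1416 -0.      0.3995] [ 0.04  0.2  -2.11] [ 0.04  -0.016  0.018]
```

The stem sits at tool (29.7, 0.4) mm, so the disc is centred on it. Next I'll turn it to about 3° short of home about the stem, and lower until it just rests on the pip.

Call:
jog_arm(rows=[[[0,0.00096,0],-1.9,0],[[0,0.00096,0],-1.9,0],[[0,0.00096,0],-1.9,0],[[0,0,0.002],0,0],[[0,0,0.002],0,0],[[0,0,0.002],0,0],[[0,0,0.001],0,0],[[0,0,0.001],0,0],[[0,0,0],0,0],[[0,0,0],0,0],[[0,0,0],0,0]])

```text
time_s: 10.45
ee_pos: [0.6033, 0.0683, 0.091]
eef_rot: [3.142, -0.0, 0.499]
force: [1.0, -0.4, -1.3]
grip_width: 0.0117
grip_force: 30.0
```

```bash
python3 - <<'E'
s=open('look.py').read().split('for _ in')[0]+'''
F=[]
for _ in range(8): camera('top'); F.append(np.r_[get_obs()['force'],get_obs()['moment']])
o=get_obs(); print(o['time_s'],o['ee_pos'].round(4),o['eef_rot'].round(4),np.mean(F,0).round(2))
'''
open('look.py','w').write(s)
E
python3 look.py
```

```text
knob 706 [0.1017 0.1091] (0.6294, 0.0819) 0.0082 in tool [ 0.0295  0.0006 -0.0179]
disc plane [ 0.0007 -0.0021  0.0069] disc top z 0.0842
window depth z [0.1949 0.2099 0.212 ]
10.9 [0.6032 0.0683 0.091 ] [-3.1416 -0.      0.499 ] [ 0.07  0.06 -1.63 -0.03  0.01 -0.02]
```

Call:
jog_arm(rows=[[[0,0,0.001],0,0],[[0,0,0.001],0,0],[[0,0,0],0,0],[[0,0,0],0,0],[[0,0,0],0,0]])

```text
time_s: 11.32
ee_pos: [0.6032, 0.0683, 0.0889]
eef_rot: [-3.142, 0.0, 0.499]
force: [-0.7, -0.3, -1.2]
grip_width: 0.0115
grip_force: 30.0
```

```bash
python3 look.py
```

```text
knob 714 [0.1019 0.109 ] (0.6295, 0.082) 0.0081 in tool [ 0.0296  0.0005 -0.02  ]
disc plane [ 0.0002 -0.0014  0.0068] disc top z 0.0821
window depth z [0.1927 0.2077 0.2099]
11.7667 [0.6032 0.0683 0.089 ] [ 3.1416 -0.      0.4991] [-0.07 -0.13 -1.57 -0.04  0.02  0.01]
```

Call:
jog_arm(rows=[[[0,0.00063,0],-1.25,0],[[0,0.00063,0],-1.25,0],[[0,0,0],0,0],[[0,0,0.001],0,0],[[0,0,0.001],0,0],[[0,0,0],0,0],[[0,0,0],0,0],[[0,0,0],0,0]])

```text
time_s: 12.43
ee_pos: [0.6039, 0.0672, 0.0869]
eef_rot: [-3.142, 0.0, 0.543]
force: [0.0, 0.4, -1.0]
grip_width: 0.0119
grip_force: 30.0
```

```bash
sed -i "s/^F=\[\]/save(c,'w%d.png'%(get_obs()['time_s']*10),(220,90,420,330),2.5); F=[]/" look.py; python3 look.py; ls pics
```

```text
knob 730 [0.1019 0.1091] (0.6295, 0.0824) 0.0081 in tool [ 0.0298  0.0002 -0.022 ]
disc plane [ 0.0006 -0.0019  0.0068] disc top z 0.0801
window depth z [0.1905 0.2055 0.2079]
12.8833 [0.6039 0.0672 0.087 ] [ 3.1416 -0.      0.5427] [ 0.15 -0.01 -1.79 -0.02  0.03 -0.01]
scene0.png
top0.png
topc.png
w1.png
w124.png
w2.png
w3.png
w4.png
w5.png
```

View pics/w124.png

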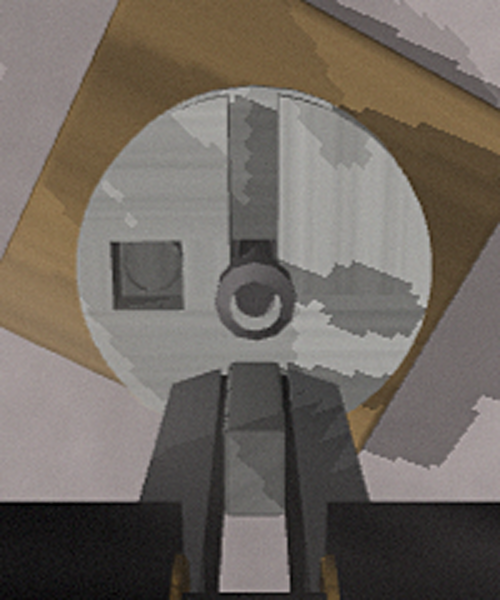

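The wrist picture shows the pip at about (152,266) inside the window (111–184, 241–310). With parallax allowed for, it is centred to about 0.5 mm. The disc has already gone about 5 mm down past the pip top with no force. I'll lower the rest until I feel the seat.

Call:
jog_arm(rows=[[[0,0,0.001],0,0],[[0,0,0.001],0,0],[[0,0,0.001],0,0],[[0,0,0],0,0],[[0,0,0],0,0],[[0,0,0],0,0]])

```text
time_s: 13.38
ee_pos: [0.6039, 0.0672, 0.084]
eef_rot: [3.142, -0.0, 0.543]
force: [-0.4, -0.5, -0.9]
grip_width: 0.0115
grip_force: 30.0
```

```bash
python3 look.py
```

```text
knob 736 [0.1002 0.1072] (0.6293, 0.0821) 0.0082 in tool [ 0.0294  0.0004 -0.025 ]
disc plane [ 0.0006 -0.0016  0.0068] disc top z 0.0772
window depth z [0.1875 0.2027 0.2049]
13.8333 [0.6039 0.0672 0.084 ] [ 3.1416e+00 -1.0000e-04  5.4270e-01] [ 0.6   0.2  -0.54  0.   -0.11 -0.02]
```

The knob sank 1.9 mm, and the disc top is 30.0 mm below the knob top, which is exactly the home value. The hanger carries just the weight's own load. I'll release and rise.

Call:
jog_arm(rows=[[[0,0,0],0,0.014],[[0,0,0],0,0.018],[[0,0,0],0,0.024],[[0,0,0],0,0.03],[[0,0,0],0,0.03],[[0,0,0],0,0.03]], squeeze=5)

```text
time_s: 14.33
ee_pos: [0.6039, 0.0672, 0.0839]
eef_rot: [-3.142, -0.0, 0.543]
force: [-0.3, -0.1, 0.7]
grip_width: 0.03
grip_force: 0.0
```

```bash
python3 look.py
```

```text
knob 736 [0.0995 0.1067] (0.6295, 0.0821) 0.0081 in tool [ 0.0297  0.0004 -0.0251]
disc plane [-0.0009 -0.0018  0.0072] disc top z 0.0768
window depth z [0.1877 0.2029 0.205 ]
14.7833 [0.6038 0.0672 0.0839] [-3.1415  0.      0.5427] [ 0.13  0.09  0.07 -0.02 -0.   -0.01]
```

Call:
jog_arm(rows=[[[0,0,-0.003],0,0.03],[[0,0,-0.01],0,0.03],[[0,0,-0.02],0,0.03],[[0,0,-0.03],0,0.03],[[0,0,-0.03],0,0.03],[[-0.02,0,-0.03],0,0.03],[[-0.03,0,-0.02],0,0.03],[[-0.03,0,0],0,0.03],[[0,0,0],0,0.03],[[0,0,0],0,0.03]])

```text
time_s: 15.62
ee_pos: [0.535, 0.0254, 0.2286]
eef_rot: [3.14, -0.002, 0.542]
force: [0.7, 0.4, -0.4]
grip_width: 0.0299
grip_force: 0.0
```

Run:
```python
from h import *
c=shot('wrist'); save(c,'end.png',(180,0,460,200),2.8); P=cloud(c)
n=np.hypot(P[...,0]-.6295,P[...,1]-.082)<.042
kn=n&(P[...,2]>.1)&(P[...,2]<.112)&(np.hypot(P[...,0]-.6295,P[...,1]-.082)<.01); print('knob top',np.percentile(P[kn][:,2],95))
d=n&(abs(P[...,2]-.077)<.003); q=P[d]; A=np.c_[q[:,:2]-[.6295,.082],np.ones(len(q))]; print('disc plane',np.linalg.lstsq(A,q[:,2],rcond=None)[0])
print(get_obs()['force'],get_obs()['ee_pos'],get_obs()['time_s'])
```

```text
knob top 0.10709882313649023
disc plane [-0.00050989 -0.0004498   0.07683651]
[-0.13682152  0.54838035  0.0340206 ] [0.53552747 0.02581104 0.22795962] 15.6667
```

View pics/end.png

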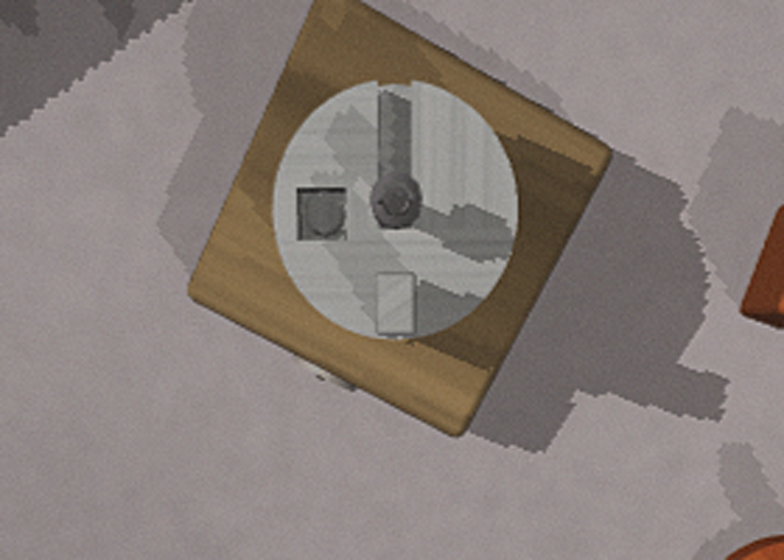

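The last picture shows the weight flat on the plate. The pip is in the window at (322,212), the stem and knob are at (397,200), and the tab at (397,303) is free. The disc top is 30 mm below the knob top and level to 0.0005, so I'm handing in.

```bash
python3 -c "
from station import *
print(hand_in())"
```

```text
the job is handed in; nothing more can be done
None
```

The loose weight is on the scale's hanger, flat and fully home over the pip with its slot facing away from the other weight's. It is released and the arm is clear; I handed the job in at about 16 s, and the hand-in returned no verdict.

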